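# Put the disc-cutter punches back in their stand

### The job

The disc cutting is done: put the four flat-ended cylindrical punches away in the dark wooden stand, each upright and fully down in the well made for its diameter, narrowest punch in the narrowest well up to widest in the widest. Leave the ball-headed doming punch and the tapered bezel punch, which belong to other sets, standing where they are.

Things in the scene. Friction and masses are not known exactly. Their poses are not given: they have to be found in the camera images.
- punch_16_mid (a point): Flat-ended disc-cutter punch: plain upright steel cylinder 16 mm in diameter and 60 mm tall, flat top with a small bevel, a fine groove 42 mm up, about 100 g; stands loose on the worktop. The point is its centre, 30 mm above its foot; z runs along its axis. Its own well in the stand is 24.5 mm wide, centred at x -31, y -31 mm of the stand's frame.
- punch_25_mid (a point): Flat-ended disc-cutter punch: plain upright steel cylinder 25 mm in diameter and 60 mm tall, flat top with a small bevel, a fine groove 42 mm up, about 240 g; stands loose on the worktop. The point is its centre, 30 mm above its foot; z runs along its axis. Its own well in the stand is 33.5 mm wide, centred at x +31, y +31 mm of the stand's frame.
- punch_34_mid (a point): Flat-ended disc-cutter punch: plain upright steel cylinder 34 mm in diameter and 60 mm tall, flat top with a small bevel, a fine groove 42 mm up, about 400 g; stands loose on the worktop. The point is its centre, 30 mm above its foot; z runs along its axis. Its own well in the stand is 42.5 mm wide, centred at x +31, y -31 mm of the stand's frame.
- punch_43_mid (a point): Flat-ended disc-cutter punch: plain upright steel cylinder 43 mm in diameter and 60 mm tall, flat top with a small bevel, a fine groove 42 mm up, about 580 g; stands loose on the worktop. The point is its centre, 30 mm above its foot; z runs along its axis. Its own well in the stand is 51.5 mm wide, centred at x -31, y +31 mm of the stand's frame.
- doming_punch_mid (a point): Look-alike, stays put: doming punch of the same steel, 60 mm tall, a round ball head 34 mm across on a 22 mm shank, standing loose, ball up. The point is its centre, 30 mm above its foot; z along its axis.
- bezel_punch_mid (a point): Look-alike, stays put: tapered bezel punch of the same steel, 60 mm tall, 36 mm wide at the foot narrowing to 14 mm at the top. The point is its centre, 30 mm above its foot; z along its axis.
- stand: Dark wooden punch stand, fixed, 134x134 mm, 30 mm high, with four round wells of different widths, each 18 mm deep (well floors 12 mm above the worktop) with a 4 mm wide 45-degree countersink at the mouth. Origin: centre of its underside; z up. Well centres in its frame (x, y mm): 24.5 mm wide at (-31, -31), 33.5 mm wide at (+31, +31), 42.5 mm wide at (+31, -31), 51.5 mm wide at (-31, +31). It may be turned any way round.
- cutter: Steel disc cutter, fixed, 122x104 mm, 40 mm high (its two cap screws 46 mm): a bored top plate over a base plate with a slit between. It has four close-fitting holes, but no punch is to go into them. Origin: centre of its underside; z up.

How it is judged:
At the end, for the whole second after the job is handed in: Each of the four flat punches stands upright (within 0.12 rad), at rest, in the well of its own size: centre within 8 mm of the well's centre along both stand axes and foot on the well's floor (within 4 mm). The doming punch and the bezel punch still stand upright within 25 mm of where they were (x of punch_16_mid in the frame of stand between -0.039 and -0.023 m and y of punch_16_mid in the frame of stand between -0.039 and -0.023 m and z of punch_16_mid in the frame of stand between 0.038 and 0.046 m and angle between each of punch_16_mid, punch_25_mid, punch_34_mid, punch_43_mid, doming_punch_mid, bezel_punch_mid's own z axis and vertical below 0.12 rad and linear speed of each of punch_16, punch_25, punch_34, punch_43 below 0.02 m/s and x of punch_25_mid in the frame of stand between 0.023 and 0.039 m and y of punch_25_mid in the frame of stand between 0.023 and 0.039 m and z of punch_25_mid in the frame of stand between 0.038 and 0.046 m and x of punch_34_mid in the frame of stand between 0.023 and 0.039 m and y of punch_34_mid in the frame of stand between -0.039 and -0.023 m and z of punch_34_mid in the frame of stand between 0.038 and 0.046 m and x of punch_43_mid in the frame of stand between -0.039 and -0.023 m and y of punch_43_mid in the frame of stand between 0.023 and 0.039 m and z of punch_43_mid in the frame of stand between 0.038 and 0.046 m and distance of each of doming_punch_mid, bezel_punch_mid from where it was at the start of the episode below 0.025 m); the robot touches nothing.
It fails at once if the ball-headed doming punch is picked up or knocked over (height (world z) of doming_punch_mid above 0.045 m or angle between doming_punch_mid's own z axis and vertical above 0.6 rad).
It fails at once if the tapered bezel punch is picked up or knocked over (height (world z) of bezel_punch_mid above 0.045 m or angle between bezel_punch_mid's own z axis and vertical above 0.6 rad).
It also fails if it takes over 104 s, if anything falls off the work surface, if the arm or the gripper's body presses on something with over 40 N, if the wrist force passes 120 N, or if a joint passes its speed limit or range.

### The arm

A 6-joint arm with a two-finger parallel gripper is mounted at the origin on a cart in front of the work surface, level with it; the furniture and walls round the work are solid. World frame = base frame: x ahead of the robot, y to its left, z up, the work surface at z = 0. Lengths are in m, angles in rad, forces in N, time in s.
With the tool pointing down it reaches from about 0.35 to 0.975 m from the base axis. Payload 4.9 kg.
Tool frame: the origin (TCP) lies midway between the tips of the shut fingers; the grasp point (between the pads) lies 19 mm behind it; z points along the fingers, y is the direction in which the jaws open and shut (so a half turn about z gives the same grasp; the last joint's range is limited). The gripper opens to 85 mm and grips with 20 to 120 N. Pads are 22 mm wide; open, the fingers measure 114 mm over their backs; the gripper's body (76 mm by 85 mm) begins 54 mm behind the grasp point. The pads swing forward as they close: fully open they stand 13 mm farther back than shut.
Start: joints at [-1.399, 0.053, 1.613, -0, 1.476, -0.119], TCP at [0.179, -0.599, 0.208] pointing down, gripper open.
Joint ranges: [-3.01, 3.01], [-1.01, 2.22], [0.06, 2.58], [-1.02, 4.17], [0.09, 2.62], [-3.14, 3.14]. Speed limits (rad/s): [2.57, 2.57, 3.14, 3.14, 3.14, 3.14].

### API

Orientations are given as a rotation vector (axis times angle).
In Python, from station import ctrl gives the robot as it stands.
- The arm moves only by the tool drive_tool, never from a script. Its argument "moves" is one flat list of numbers, 7 for each row, row after row: the turn, a rotation vector about the world's x, y, z in degrees, then the shift along the world's x, y, z in m, then the closure, from 0 (fully open) to 1 (shut). A call has exactly 5 rows; each row shifts and turns the commanded pose from where the row before left it; what a row does not reach is not made up. A row lasts 1/8 s, in which the tool goes at most 62.5 mm and 10.7 degrees, less where a joint would pass 70% of its speed; a pose out of reach is approached as far as the arm can. A call is refused whole if a number of a shift passes 0.0625 or a number of a turn 10.7, either way. A call with a gripper value outside its range is refused whole. The fingers move at their own pace and stop on an object; "newtons" is the grip in N (left out, the last holds). Time passes only in rows, so rows that do not move let the fingers close, or fill a call up. It gives the time, the measured TCP pose, the force and the opening at its end, in the units of the state.
- ctrl.get_obs(): the state, without advancing time (a new reading comes with each control period).
- ctrl.get_image(name): name is "side" or "top"; returns the picture (420x560x3 uint8, red, green, blue); there is no depth.
- ctrl.get_calibration(name): a dict with "fx", "fy", "cx", "cy" (pixels), "k1" (the pictures are not rectified: a ray, as slopes to the right and down, at radius r is drawn at 1 + k1 r^2 times it, then the intrinsics apply), "rvec" (rotation vector, rad) and "tvec" (3), from world to camera coordinates, as OpenCV has them. Camera axes: x right, y down, z forward; pixel columns grow to the right and rows downward; lengths in m; the calibration is good to about 2 mm. A picture is of the moment at which its call begins. get_calibration takes no time and is no camera call.
- ctrl.finish_job(): hands the job in, once; it reports no verdict.
The state is a dict: "t": time; "q": joint angles; "dq": joint speeds; "effort": joint torques, N m; "tool_pos": TCP position; "tool_rot": TCP orientation; "contact_force": force on the tool from outside, world axes, zero at the start; "wrist_torque": the same for the moment, N m; "opening": finger opening in m.
Only numpy, scipy, OpenCV 4.12 (cv2) and the standard library are available. Lean on these libraries where they do the work, as an engineer would, in place of code of your own. Each camera call takes 0.05 s, during which the arm holds its last target.

## Working session

There is one attempt and no reset: what is moved stays moved. The work goes in short steps, Python scripts to look and compute and a tool call to move; the robot and the scene stay as the last step left them, time stands still between calls to the robot, and variables do not carry over. Pictures are saved under pics/ and viewed, and the job is handed in when it is done.

Besides the shell and the picture viewer there is one more tool, called after "Emit:" as name(argument=value, ...), one argument or row to a line, values as JSON. drive_tool: Moves the arm, as the interface text tells. Its arguments: {"type":"object","properties":{"moves":{"type":"array","items":{"type":"number"}},"newtons":{"type":"number"}},"required":["moves"]}

```bash
ls; mkdir -p pics
python3 - <<'E'
from station import ctrl
import cv2
for n in("side","top"):
    im=ctrl.get_image(n); cv2.imwrite(f"pics/{n}0.png",im[:,:,::-1]); print(ctrl.get_calibration(n))
print(ctrl.get_obs())
E
```

```text
pics
{'fx': 467.419549433511, 'fy': 467.419549433511, 'cx': 282.90161722381856, 'cy': 204.6557289348197, 'k1': -0.01748954166688635, 'rvec': array([-0.04023132,  2.76668216, -1.45677268]), 'tvec': array([0.48395591, 0.10864415, 0.86246735])}
{'fx': 477.1748921872327, 'fy': 477.1748921872327, 'cx': 276.0830771084452, 'cy': 205.02518048816063, 'k1': -0.15116550080512675, 'rvec': array([ 2.12708477, -2.14788588,  0.22242276]), 'tvec': array([-0.06733465,  0.52108029,  0.96513195])}
{'t': 0.1, 'q': array([-1.39900000e+00,  5.32826389e-02,  1.61417640e+00,  1.46310419e-06,
        1.47602250e+00, -1.18978848e-01]), 'dq': array([ 7.95267900e-05, -2.37273484e-03, -2.99607327e-03, -7.94466841e-04,
       -1.55278133e-04,  1.48128159e-03]), 'effort': array([-6.41683570e-06, -3.94905925e+01, -3.71363783e+01, -9.68562676e-05,
        3.93556460e-03,  1.51488268e-05]), 'tool_pos': array([ 0.17909072, -0.59814236,  0.20667932]), 'tool_rot': array([-3.10657999e+00, -4.54867406e-01,  7.60146966e-05]), 'contact_force': array([-0.10481383, -0.57892662, -0.35793302]), 'wrist_torque': array([0.03000405, 0.02137143, 0.01599913]), 'opening': 0.08550574742863135}
```

View pics/top0.png

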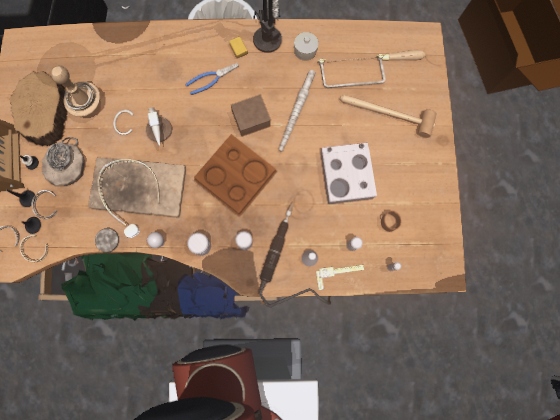

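View pics/side0.png

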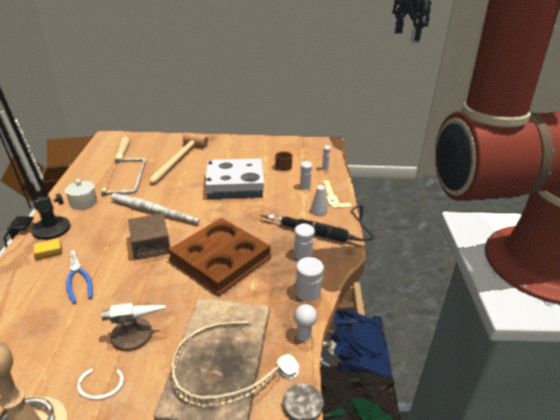

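```bash
cat > h.py <<'E'
import numpy as np, cv2
from station import ctrl
C={n:ctrl.get_calibration(n) for n in("side","top")}
def cam(n):
    c=C[n];R=cv2.Rodrigues(np.array(c['rvec']))[0];return c,R,np.array(c['tvec'])
def ray(n,u,v):
    c,R,t=cam(n); d=np.array([(u-c['cx'])/c['fx'],(v-c['cy'])/c['fy']]); s=d.copy()
    for _ in range(20): s=d/(1+c['k1']*(s@s))
    return -R.T@t, R.T@np.array([s[0],s[1],1])
def onz(n,u,v,z):
    o,d=ray(n,u,v); return o+d*(z-o[2])/d[2]
def proj(n,p):
    c,R,t=cam(n); q=R@np.array(p)+t; s=q[:2]/q[2]; s=s*(1+c['k1']*(s@s)); return np.array([c['fx']*s[0]+c['cx'],c['fy']*s[1]+c['cy']])
E
python3 - <<'E'
from h import *
im=cv2.imread('pics/top0.png')
a=cv2.resize(im[120:290,140:420],None,fx=2.8,fy=2.8,interpolation=cv2.INTER_CUBIC);cv2.imwrite('pics/topz.png',a)
im=cv2.imread('pics/side0.png')
a=cv2.resize(im[130:350,150:370],None,fx=2.7,fy=2.7,interpolation=cv2.INTER_CUBIC);cv2.imwrite('pics/sidez.png',a)
for n,u,v in[('d',156,240),('43',198,243),('34',244,240),('bz',310,257),('25',355,243),('16',394,266)]: print(n,onz('top',u,v,.06))
print(onz('top',236,175,.03),onz('top',348,172,.04))
for n in C: print(n,ray(n,280,210))
E
```

```text
d [0.44615582 0.17867099 0.06      ]
43 [0.43951133 0.09062198 0.06      ]
34 [ 0.44511758 -0.00474709  0.06      ]
bz [ 0.40852219 -0.14090658  0.06      ]
25 [ 0.43641687 -0.23596065  0.06      ]
16 [ 0.38697883 -0.31683518  0.06      ]
[0.59122822 0.01402179 0.03      ] [ 0.59421919 -0.2308519   0.04      ]
side (array([0.48772624, 0.65738818, 0.56553576]), array([ 0.00497248, -0.8179357 , -0.57543525]))
top (array([ 0.33711257, -0.04576848,  1.0448917 ]), array([ 0.1704869 , -0.03440715, -0.98484844]))
```

View pics/topz.png

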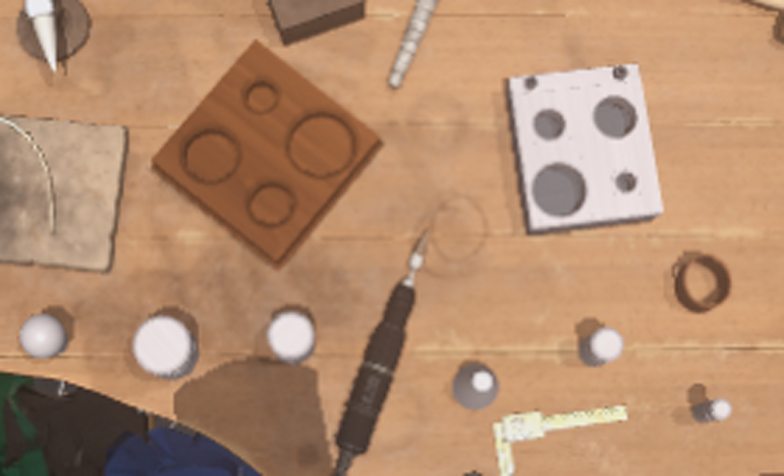

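View pics/sidez.png

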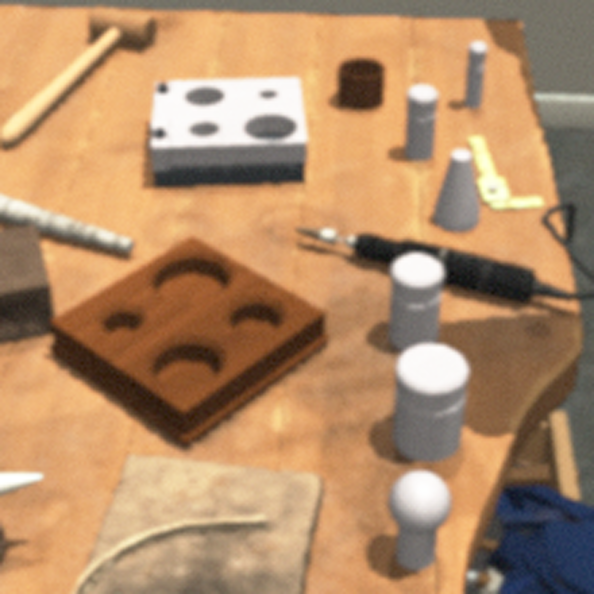

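```bash
cat >> h.py <<'E'
TOPS={'d':(156,240),'43':(198,243),'34':(244,240),'bz':(312,256),'25':(356,243),'16':(397,266)}
E
python3 - <<'E'
from h import *
im=cv2.imread('pics/top0.png')
big=cv2.resize(im,None,fx=4,fy=4,interpolation=cv2.INTER_CUBIC)
hsv=cv2.cvtColor(big,cv2.COLOR_BGR2HSV)
bright=((hsv[...,2]>185)&(hsv[...,1]<45)).astype(np.uint8)
n,l,st,ce=cv2.connectedComponentsWithStats(bright)
vis=big.copy()
for k,(u,v) in TOPS.items():
    i=l[4*v+1,4*u+1]; m=(l==i).astype(np.uint8)
    c=max(cv2.findContours(m,0,1)[0],key=cv2.contourArea)
    (x,y),(a,b),ang=cv2.fitEllipse(c); u2,v2=(x-1.5)/4,(y-1.5)/4
    p=onz('top',u2,v2,.06)
    s=np.linalg.norm(onz('top',u2+a/8,v2,.06)-onz('top',u2-a/8,v2,.06)),np.linalg.norm(onz('top',u2,v2+b/8,.06)-onz('top',u2,v2-b/8,.06))
    print(k,i,(round(u2,1),round(v2,1)),p.round(4),np.round(s,4)); cv2.drawContours(vis,[c],-1,(0,0,255),1)
# stand
hs=hsv[480:860,720:1180]
print(hsv[700,960-60],hsv[176*4,236*4],hsv[4*155,4*233])
br=((hsv[...,0]<14)&(hsv[...,1]>140)&(hsv[...,2]>75)&(hsv[...,2]<175)).astype(np.uint8)
br[:500]=0;br[880:]=0;br[:,:760]=0;br[:,1140:]=0
n,l,st,ce=cv2.connectedComponentsWithStats(br)
i=1+np.argmax(st[1:,4]); m=(l==i).astype(np.uint8)
cs=cv2.findContours(m,cv2.RETR_CCOMP,1)
for c,h in zip(cs[0],cs[1][0]):
    A=cv2.contourArea(c)
    if h[3]>=0 and A>300:
        (x,y),(a,b),ang=cv2.fitEllipse(c); print('well',x/4-.4,y/4-.4,a/4,b/4,onz('top',(x-1.5)/4,(y-1.5)/4,.03).round(4),a/4/.49); 
    if A>300: cv2.drawContours(vis,[c],-1,(0,255,0),1)
cv2.imwrite('pics/seg.png',vis[480:1100,560:1360]); cv2.imwrite('pics/seg2.png',vis[860:1100,1200:1680])
E
```

```text
d 67 (153.7, 239.8) [0.4465 0.1836 0.06  ] [0.0264 0.0267]
43 66 (197.2, 242.9) [0.4396 0.0922 0.06  ] [0.0404 0.0414]
34 65 (243.3, 239.4) [ 0.4464 -0.0034  0.06  ] [0.0314 0.0323]
bz 77 (311.9, 255.9) [ 0.4108 -0.1448  0.06  ] [0.0137 0.014 ]
25 72 (356.5, 242.5) [ 0.4373 -0.2393  0.06  ] [0.0227 0.0234]
16 81 (397.3, 265.7) [ 0.3874 -0.324   0.06  ] [0.0133 0.0145]
[ 11 150 121] [ 12 155 148] [ 12 154 146]
```

View pics/seg.png

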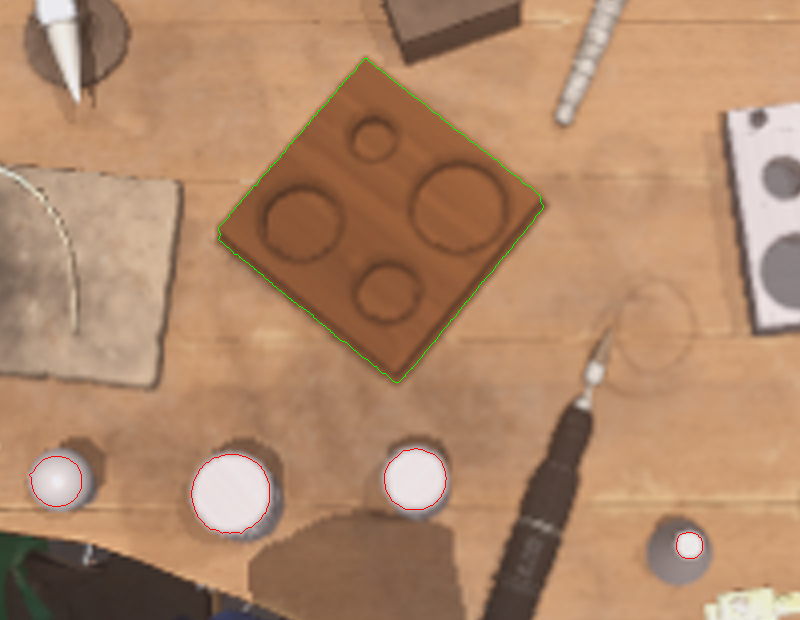

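View pics/seg2.png

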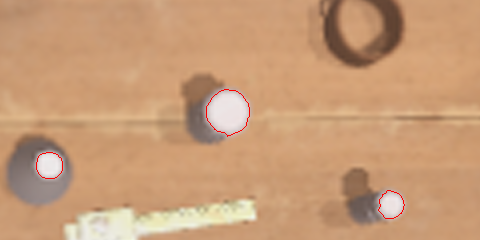

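Run:
```python
from h import *
S=lambda x,y:((x+560-1.5)/4,(y+480-1.5)/4)
P=[onz('top',*S(x,y),.03) for x,y in((219,232),(366,57),(545,203))]
for p in P: print(p.round(4))
print('edges',[np.linalg.norm(P[i+1]-P[i]).round(4) for i in(0,1)], 'centre',((P[0]+P[2])/2).round(4))
im=cv2.imread('pics/top0.png')
big=cv2.resize(im,None,fx=4,fy=4,interpolation=cv2.INTER_CUBIC)[480:1100,560:1360]
g=cv2.GaussianBlur(cv2.cvtColor(big,cv2.COLOR_BGR2GRAY),(5,5),1)
W={}
for k,x,y,r in(('16',373,139,24),('43',459,207,48),('34',301,223,40),('25',388,292,33)):
    h=r+14;c=g[y-h:y+h,x-h:x+h]
    H=cv2.HoughCircles(c,cv2.HOUGH_GRADIENT,1,200,param1=60,param2=8,minRadius=r-7,maxRadius=r+9)
    print(k,(H[0,0]+[x-h,y-h,0]) if H is not None else None)
    # radial darkest ring
    pts=[]
    for a in np.arange(0,2*np.pi,.1):
        rr=np.arange(r-9,r+9,.5); xs=(x+rr*np.cos(a)).astype(np.float32);ys=(y+rr*np.sin(a)).astype(np.float32)
        v=cv2.remap(g,xs[None],ys[None],1)[0]; j=np.argmin(v); pts.append((xs[j],ys[j]))
    (ex,ey),(a,b),_=cv2.fitEllipse(np.array(pts)); p=onz('top',*S(ex,ey),.027);W[k]=p
    print('ring',round(ex,1),round(ey,1),'diam mm',a/4*.00212*1e3,b/4*.00212*1e3,p.round(4))
print('ctr',((W['16']+W['25'])/2).round(4),((W['34']+W['43'])/2).round(4),np.linalg.norm(W['16']-W['25']),np.linalg.norm(W['34']-W['43']))
cor={'16':(-31,-31),'25':(31,31),'34':(31,-31),'43':(-31,31)}
A=np.array([cor[k] for k in W])/1e3; B=np.array([W[k][:2] for k in W])
z=(B-B.mean(0))@[1,1j]; a=A@[1,1j]; r=np.vdot(a,z)/np.vdot(a,a); print('scale',abs(r),'yaw',np.degrees(np.angle(r)),B.mean(0))
r/=abs(r); print({k:np.round([B.mean(0)[0]+(r*ak).real,B.mean(0)[1]+(r*ak).imag],4) for k,ak in zip(W,a)})
```

```text
[0.5861 0.1052 0.03  ]
[0.6858 0.0255 0.03  ]
[ 0.6011 -0.0734  0.03  ]
edges [np.float64(0.1277), np.float64(0.1302)] centre [0.5936 0.0159 0.03  ]
16 [374.5        143.5         19.89999962]
ring 373.1 140.2 diam mm 21.526369400024414 23.37217025756836 [0.6384 0.0213 0.027 ]
43 [458.5        210.5         43.40000153]
ring 459.0 208.0 diam mm 46.498947830200194 50.429937515258786 [ 0.5993 -0.0261  0.027 ]
34 [302.5        228.5         36.59999847]
ring 301.9 223.8 diam mm 38.099981155395504 40.9155859375 [0.5911 0.0601 0.027 ]
25 [388.5        296.5         28.79999924]
ring 386.8 292.9 diam mm 30.215654945373533 33.79768779754638 [0.552  0.0133 0.027 ]
ctr [0.5952 0.0173 0.027 ] [0.5952 0.017  0.027 ] 0.08679563813786988 0.08664930155492907
scale 0.9890637930732822 yaw 140.3775062572752 [0.59517963 0.01714849]
{'16': array([0.6388, 0.0213]), '43': array([ 0.5993, -0.0265]), '34': array([0.5911, 0.0608]), '25': array([0.5515, 0.013 ])}
```

Run:
```python
from h import *
im=cv2.imread('pics/side0.png')
a=cv2.resize(im[130:350,150:370],None,fx=3,fy=3,interpolation=cv2.INTER_CUBIC)
def circ(p,r,col):
    q=np.array([proj('side',[p[0]+r*np.cos(t),p[1]+r*np.sin(t),p[2]]) for t in np.arange(0,6.3,.1)])
    q=((q-[150,130]+.5)*3-.5)
    cv2.polylines(a,[np.round(q*8).astype(np.int32)],True,col,1,cv2.LINE_AA,3)
for p,d in(((.4396,.0922),43),((.4464,-.0034),34),((.4373,-.2393),25),((.3874,-.324),16)):
    circ((*p,.06),d/2000-.001,(0,0,255)); circ((*p,0),d/2000,(0,255,0))
for p,d in(((.6388,.0213),24.5),((.5993,-.0265),51.5),((.5911,.0608),42.5),((.5515,.013),33.5)):
    circ((*p,.03),d/2000+.004,(0,0,255)); circ((*p,.026),d/2000,(255,255,0));circ((*p,.012),d/2000,(0,255,0))
cv2.imwrite('pics/ov.png',a[:600])
```

```text
(no output)
```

View pics/ov.png

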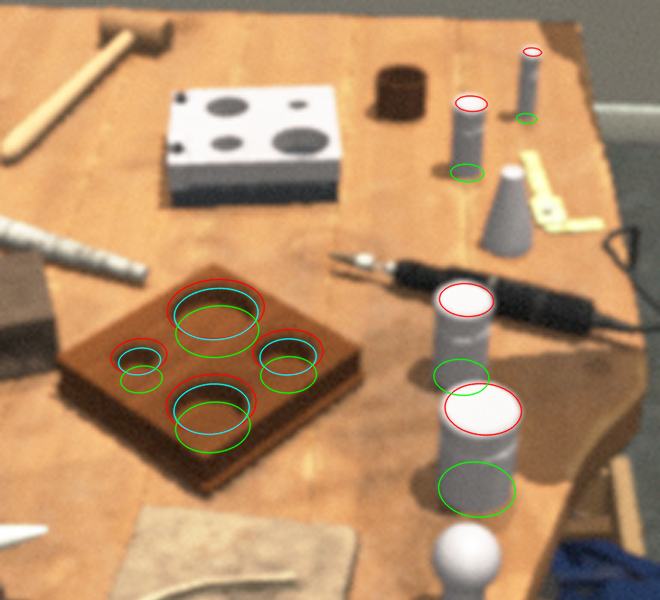

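Emit:
drive_tool(
  moves=[0,0,-2.2,0.0415,0.055,-0.01,0,0,0,-2.2,0.0415,0.055,-0.02,0,0,0,-2.3,0.0415,0.055,-0.02,0,0,0,-2.3,0.0415,0.055,-0.02,0,0,0,-2.3,0.042,0.054,-0.02,0],
  newtons=60,
)

```text
t: 0.72
tool_pos: [0.3624, -0.3564, 0.1282]
tool_rot: [-3.138, -0.144, -0.0]
contact_force: [0.1, -0.8, 0.7]
opening: 0.0855
```

Emit:
drive_tool(
  moves=[0,0,0,0.0005,0.001,0,0,0,0,0,0,0,-0.02,0,0,0,0,0,0,-0.03,0,0,0,0,0,0,-0.03,0,0,0,0,0,0,-0.014,0],
)

```text
t: 1.35
tool_pos: [0.361, -0.3571, 0.0333]
tool_rot: [-3.136, -0.146, 0.003]
contact_force: [0.5, 0.4, 0.8]
opening: 0.086
```

Emit:
drive_tool(
  moves=[0,0,0,0,0.0165,0,0,0,0,0,0,0.0165,0,0,0,0,0,0.013,0,0,0,0,0,0,0.013,0,-0.005,0,0,0,0,0,0,-0.005,0],
)

```text
t: 1.98
tool_pos: [0.3897, -0.3248, 0.0254]
tool_rot: [3.137, 0.149, 0.001]
contact_force: [-0.4, -0.3, 0.4]
opening: 0.0852
```

```bash
cat > look.py <<'E'
import sys
from h import *
tag=sys.argv[1]
for n in sys.argv[2:]:
    im=ctrl.get_image(n)[:,:,::-1].copy(); cv2.imwrite(f'pics/{n}_{tag}.png',im)
o=ctrl.get_obs(); print(o['t'],o['tool_pos'].round(4),o['tool_rot'].round(3),o['opening'],o['q'].round(2))
E
python3 look.py a side top
```

```text
2.075 [ 0.3881 -0.3239  0.0241] [-3.137e+00 -1.480e-01  2.000e-03] 0.08547920214812617 [-0.84 -0.04  2.03 -0.    1.15  0.63]
```

View pics/side_a.png

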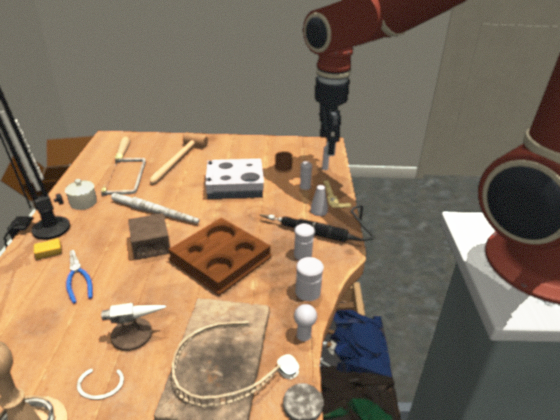

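View pics/top_a.png

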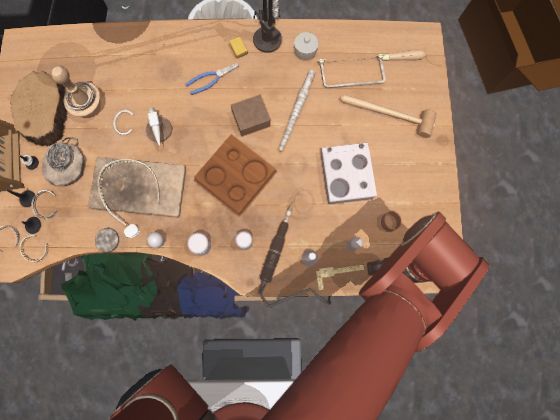

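Emit:
drive_tool(
  moves=[0,0,0,0,0,0,1,0,0,0,0,0,0,1,0,0,0,0,0,0,1,0,0,0,0,0,0,1,0,0,0,0,0,0,1],
  newtons=50,
)

```text
t: 2.7
tool_pos: [0.3884, -0.3246, 0.0253]
tool_rot: [3.137, 0.147, 0.001]
contact_force: [-0.9, -0.5, 1.1]
opening: 0.0135
```

```bash
python3 look.py b side; python3 -c "
import cv2
im=cv2.imread('pics/side_b.png');cv2.imwrite('pics/sb.png',cv2.resize(im[60:210,250:400],None,fx=4,fy=4,interpolation=2))"
```

```text
2.75 [ 0.3884 -0.3246  0.0253] [3.137e+00 1.470e-01 1.000e-03] 0.013320051133651497 [-0.84 -0.04  2.03 -0.    1.15  0.63]
```

View pics/sb.png

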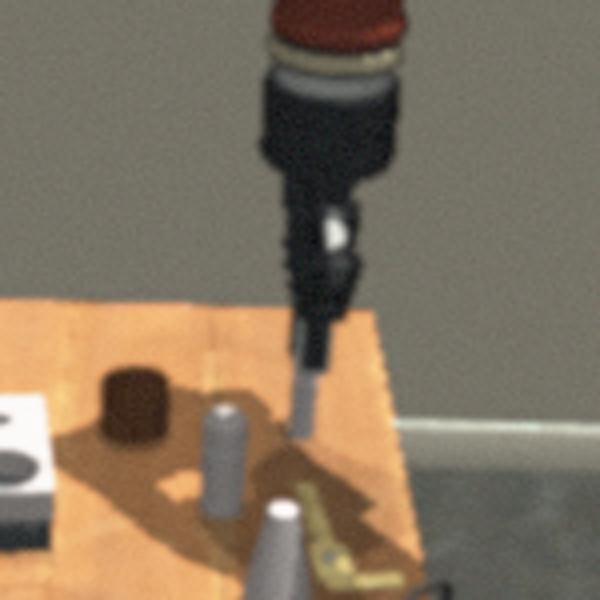

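Emit:
drive_tool(
  moves=[0,0,0,0,0,0.03,1,0,0,0,0,0,0.03,1,0,0,0,0.01,0.015,0.03,1,0,0,0,0.028,0.038,0,1,0,0,0,0.028,0.038,0,1],
)

```text
t: 3.38
tool_pos: [0.4548, -0.2325, 0.1154]
tool_rot: [3.138, 0.145, 0.001]
contact_force: [1.3, -0.4, -2.0]
opening: 0.0132
```

Emit:
drive_tool(
  moves=[0,0,0,0.028,0.038,0,1,0,0,0,0.028,0.038,0,1,0,0,0,0.028,0.038,0,1,0,0,0,0.028,0.038,0,1,0,0,0,0.028,0.038,0,1],
)

```text
t: 4.0
tool_pos: [0.5946, -0.0418, 0.1145]
tool_rot: [-3.138, -0.147, 0.001]
contact_force: [0.5, -0.5, -0.1]
opening: 0.0132
```

Emit:
drive_tool(
  moves=[0,0,0,0.02,0.03,0,1,0,0,0,0.016,0.022,0,1,0,0,0,0.008,0.011,0,1,0,0,0,0,0,-0.01,1,0,0,0,0,0,-0.01,1],
)

```text
t: 4.62
tool_pos: [0.6374, 0.0189, 0.0938]
tool_rot: [3.138, 0.146, -0.002]
contact_force: [-0.1, 0.0, -2.0]
opening: 0.0134
```

```bash
python3 look.py c side; python3 -c "
import cv2
im=cv2.imread('pics/side_c.png');cv2.imwrite('pics/sb.png',cv2.resize(im[130:300,150:320],None,fx=3.5,fy=3.5,interpolation=2))"
```

```text
4.675 [0.6362 0.0189 0.0919] [-3.138 -0.145  0.007] 0.013450033469181246 [-0.09  0.18  1.68 -0.    1.29  1.39]
```

View pics/sb.png

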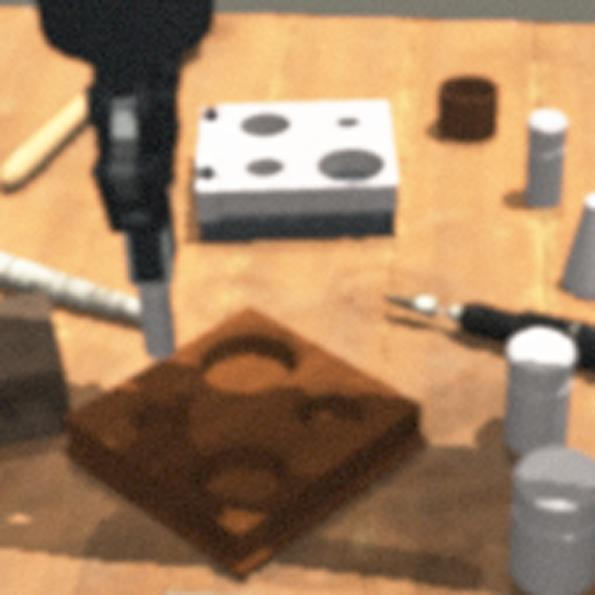

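```bash
python3 -c "
from h import *
im=cv2.imread('pics/side_c.png')
print((proj('side',[.6362,.0189,.0666])-[150,130])*3.5, (proj('side',[.6388,.0213,.026])-[150,130])*3.5)
print(onz('side',150+162/3.5,130+350/3.5,.0666))"
```

```text
[160.64872027 353.58938163] [161.19966916 419.6976365 ]
[0.63602289 0.01598211 0.0666    ]
```

Emit:
drive_tool(
  moves=[0,0,0,0.0025,0.0025,0,1,0,0,0,0,0,-0.012,1,0,0,0,0,0,-0.012,1,0,0,0,0,0,-0.01,1,0,0,0,0,0,-0.003,1],
)

```text
t: 5.3
tool_pos: [0.6398, 0.0223, 0.0565]
tool_rot: [-3.138, -0.147, 0.003]
contact_force: [0.5, -1.0, -1.3]
opening: 0.0132
```

Emit:
drive_tool(
  moves=[0,0,0,-0.001,-0.001,-0.004,1,0,0,0,0,0,-0.006,1,0,0,0,0,0,-0.005,1,0,0,0,0,0,-0.002,1,0,0,0,0,0,0,1],
)

```text
t: 5.92
tool_pos: [0.6396, 0.0213, 0.0408]
tool_rot: [-3.138, -0.147, 0.0]
contact_force: [-0.3, 0.6, -0.7]
opening: 0.013
```

Emit:
drive_tool(
  moves=[0,0,0,0,0,-0.003,1,0,0,0,0,0,0,1,0,0,0,0,0,0,0.5,0,0,0,0,0,0,0.5,0,0,0,0,0,0,0.5],
)

```text
t: 6.55
tool_pos: [0.64, 0.0212, 0.0383]
tool_rot: [3.138, 0.147, 0.001]
contact_force: [0.9, -0.7, -0.2]
opening: 0.0427
```

```bash
python3 look.py d side top; python3 -c "
import cv2
im=cv2.imread('pics/side_d.png');cv2.imwrite('pics/sb.png',cv2.resize(im[130:300,150:320],None,fx=3.5,fy=3.5,interpolation=2))"
```

```text
6.65 [0.6399 0.0212 0.0382] [3.138e+00 1.470e-01 1.000e-03] 0.04280361283266969 [-0.08  0.24  1.7  -0.    1.2   1.39]
```

View pics/sb.png

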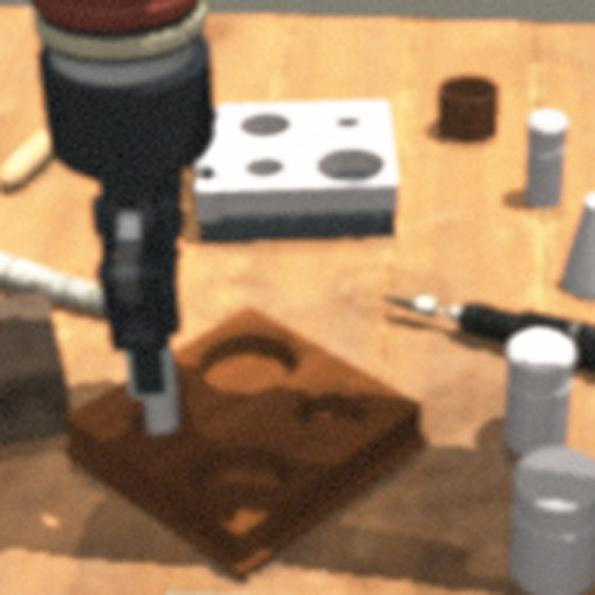

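Emit:
drive_tool(
  moves=[0,0,0,0,0,0.03,0.5,0,0,0,0,0,0.035,0.5,0,0,0,-0.01,-0.013,0,0.3,0,0,0,-0.027,-0.035,0,0,0,0,0,-0.03,-0.038,0,0],
)

```text
t: 7.28
tool_pos: [0.5711, -0.0656, 0.1019]
tool_rot: [-3.138, -0.149, 0.002]
contact_force: [0.4, -0.7, 0.6]
opening: 0.0853
```

```bash
python3 look.py e side; python3 -c "
import cv2
im=cv2.imread('pics/side_e.png');cv2.imwrite('pics/sb.png',cv2.resize(im[130:300,150:320],None,fx=3.5,fy=3.5,interpolation=2))"
```

```text
7.325 [ 0.5677 -0.0693  0.101 ] [ 3.136  0.143 -0.009] 0.0855244358322594 [-0.25  0.02  1.83 -0.    1.3   1.23]
```

View pics/sb.png

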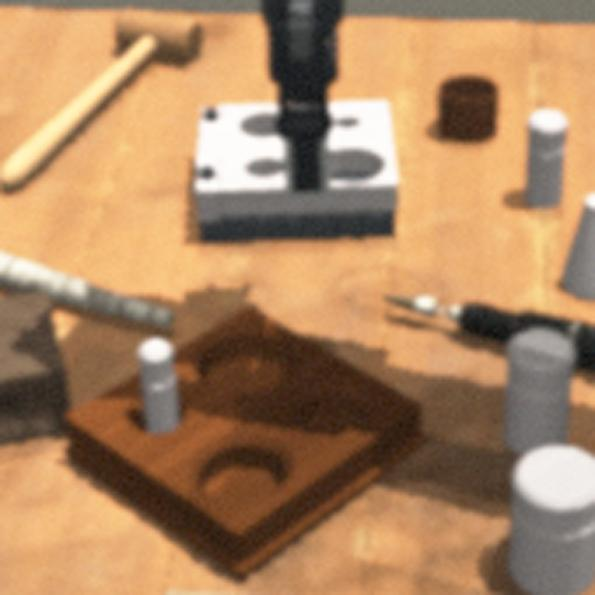

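Emit:
drive_tool(
  moves=[0,0,0,-0.03,-0.038,0,0,0,0,0,-0.03,-0.038,0,0,0,0,0,-0.03,-0.038,0,0,0,0,0,-0.03,-0.038,0,0,0,0,0,-0.01,-0.015,0,0],
)

```text
t: 7.95
tool_pos: [0.4405, -0.233, 0.1019]
tool_rot: [-3.137, -0.142, 0.002]
contact_force: [0.4, -0.3, -0.3]
opening: 0.0857
```

Emit:
drive_tool(
  moves=[0,0,0,-0.002,-0.005,0,0,0,0,0,0,0,-0.025,0,0,0,0,0,0,-0.025,0,0,0,0,0,0,-0.02,0,0,0,0,0,0,-0.007,0],
)

```text
t: 8.57
tool_pos: [0.4404, -0.2352, 0.0243]
tool_rot: [-3.136, -0.149, 0.003]
contact_force: [0.9, 0.3, -0.4]
opening: 0.0856
```

Emit:
drive_tool(
  moves=[0,0,0,-0.003,-0.004,0,0,0,0,0,0,0,0,0,0,0,0,0,0,0,1,0,0,0,0,0,0,1,0,0,0,0,0,0,1],
)

```text
t: 9.2
tool_pos: [0.4379, -0.2409, 0.0263]
tool_rot: [3.138, 0.147, 0.001]
contact_force: [0.4, -0.6, -0.4]
opening: 0.0322
```

Emit:
drive_tool(
  moves=[0,0,0,0,0,0,1,0,0,0,0,0,0.02,1,0,0,0,0,0,0.03,1,0,0,0,0,0,0.03,1,0,0,0,0.01,0.02,0.01,1],
)

```text
t: 9.82
tool_pos: [0.4482, -0.2218, 0.1178]
tool_rot: [3.136, 0.144, 0.003]
contact_force: [0.6, 0.5, -2.4]
opening: 0.0224
```

Emit:
drive_tool(
  moves=[0,0,0,0.017,0.038,0,1,0,0,0,0.017,0.038,0,1,0,0,0,0.017,0.038,0,1,0,0,0,0.017,0.038,0,1,0,0,0,0.017,0.038,0,1],
)

```text
t: 10.45
tool_pos: [0.5324, -0.0293, 0.115]
tool_rot: [-3.138, -0.147, 0.003]
contact_force: [-0.8, -0.7, -1.4]
opening: 0.0225
```

Emit:
drive_tool(
  moves=[0,0,0,0.01,0.022,0,1,0,0,0,0.003,0.007,0,1,0,0,0,0,0,-0.01,1,0,0,0,0,0,-0.01,1,0,0,0,0,0,0,1],
)

```text
t: 11.08
tool_pos: [0.5441, -0.0024, 0.094]
tool_rot: [-3.138, -0.145, 0.006]
contact_force: [0.2, -0.1, -2.7]
opening: 0.0222
```

Emit:
drive_tool(
  moves=[0,0,0,0.004,0.008,0,1,0,0,0,0.0035,0.0075,-0.01,1,0,0,0,0,0,-0.01,1,0,0,0,0,0,-0.005,1,0,0,0,0,0,0,1],
)

```text
t: 11.7
tool_pos: [0.5526, 0.0137, 0.07]
tool_rot: [-3.138, -0.147, 0.003]
contact_force: [-0.1, 0.3, -1.4]
opening: 0.0225
```

```bash
python3 look.py f side; python3 -c "
import cv2
im=cv2.imread('pics/side_f.png');cv2.imwrite('pics/sb.png',cv2.resize(im[130:300,150:320],None,fx=3.5,fy=3.5,interpolation=2))"
```

```text
11.75 [0.553  0.0137 0.0706] [-3.138e+00 -1.470e-01  1.000e-03] 0.021994783864325684 [-0.11  0.01  1.9  -0.    1.24  1.37]
```

View pics/sb.png

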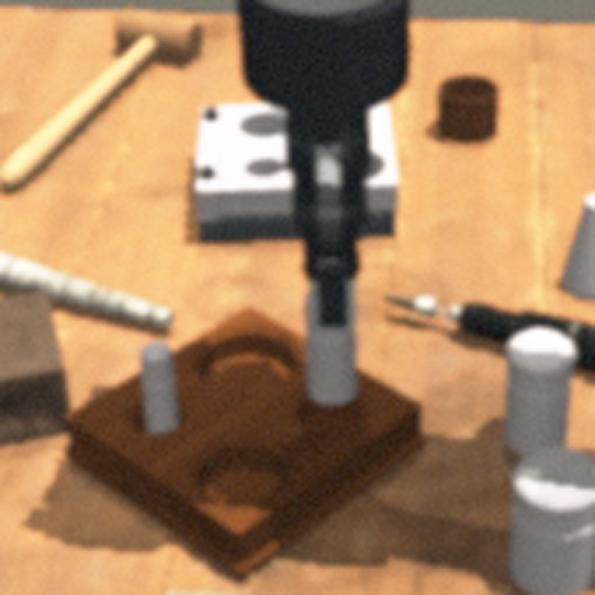

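Emit:
drive_tool(
  moves=[0,0,0,-0.001,-0.0005,-0.008,1,0,0,0,0,0,-0.008,1,0,0,0,0,0,-0.007,1,0,0,0,0,0,-0.005,1,0,0,0,0,0,0,1],
)

```text
t: 12.38
tool_pos: [0.5518, 0.0133, 0.0423]
tool_rot: [-3.138, -0.147, 0.002]
contact_force: [-0.8, 0.3, -2.4]
opening: 0.0224
```

Emit:
drive_tool(
  moves=[0,0,0,0,0,-0.003,1,0,0,0,0,0,0,1,0,0,0,0,0,0,0.4,0,0,0,0,0,0,0.4,0,0,0,0,0,0,0.4],
)

```text
t: 13.0
tool_pos: [0.5527, 0.0132, 0.0406]
tool_rot: [3.138, 0.147, 0.002]
contact_force: [-0.0, 0.2, -0.1]
opening: 0.051
```

Emit:
drive_tool(
  moves=[0,0,0,0,0,0.03,0.4,0,0,0,0,0,0.035,0.4,0,0,0,-0.015,0,0,0.2,0,0,0,-0.03,-0.005,0,0,0,0,0,-0.03,-0.005,0,0],
)

```text
t: 13.62
tool_pos: [0.4754, 0.0033, 0.1039]
tool_rot: [-3.138, -0.147, 0.003]
contact_force: [-0.5, -0.3, 0.5]
opening: 0.0852
```

Emit:
drive_tool(
  moves=[0,0,0,-0.013,-0.0035,0,0,0,0,0,-0.01,-0.003,0,0,0,0,0,0,0,0,0,0,0,0,0,0,-0.02,0,0,0,0,0,0,-0.01,0],
)

```text
t: 14.25
tool_pos: [0.4543, -0.0032, 0.0742]
tool_rot: [-3.138, -0.147, 0.001]
contact_force: [-0.6, 0.0, 0.7]
opening: 0.0853
```

```bash
python3 look.py g side; python3 -c "
import cv2
im=cv2.imread('pics/side_g.png');cv2.imwrite('pics/sb.png',cv2.resize(im[130:330,150:350],None,fx=3,fy=3,interpolation=2))"
```

```text
14.3 [ 0.4534 -0.003   0.0729] [-3.137 -0.147  0.005] 0.08524575403377796 [-0.17 -0.25  2.12  0.    1.27  1.31]
```

View pics/sb.png

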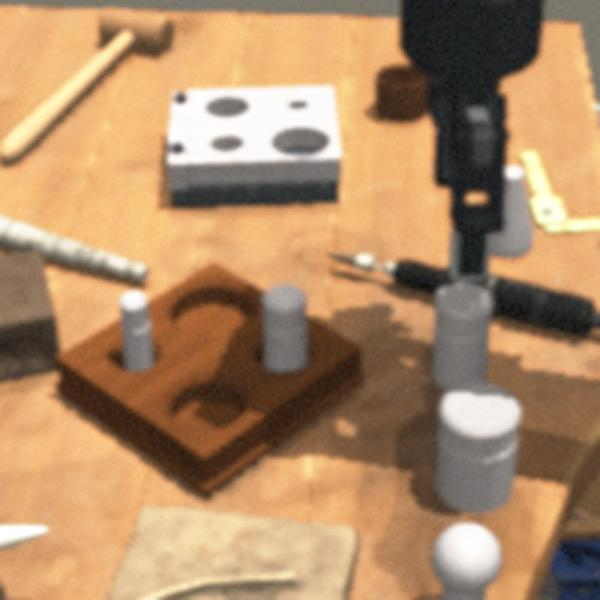

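Emit:
drive_tool(
  moves=[0,0,0,-0.007,-0.0005,0,0,0,0,0,0,0,-0.015,0,0,0,0,0,0,-0.015,0,0,0,0,0,0,-0.015,0,0,0,0,0,0,0,0],
  newtons=70,
)

```text
t: 14.92
tool_pos: [0.4456, -0.0035, 0.0279]
tool_rot: [-3.137, -0.147, 0.006]
contact_force: [-0.3, 0.6, -0.3]
opening: 0.0854
```

Emit:
drive_tool(
  moves=[0,0,0,0.0005,0,-0.003,0,0,0,0,0,0,0,1,0,0,0,0,0,0,1,0,0,0,0,0,0,1,0,0,0,0,0,0,1],
)

```text
t: 15.55
tool_pos: [0.4485, -0.0041, 0.0279]
tool_rot: [3.137, 0.147, 0.002]
contact_force: [-1.0, -1.7, 3.1]
opening: 0.0302
```

Emit:
drive_tool(
  moves=[0,0,0,0,0,0,1,0,0,0,0,0,0.02,1,0,0,0,0,0,0.03,1,0,0,0,0,0,0.03,1,0,0,0,0.02,0.01,0.01,1],
)

```text
t: 16.18
tool_pos: [0.4673, 0.0063, 0.1173]
tool_rot: [-3.138, -0.145, -0.0]
contact_force: [0.1, 0.1, -4.5]
opening: 0.0304
```

Emit:
drive_tool(
  moves=[0,0,0,0.022,0.014,0,1,0,0,0,0.03,0.015,0,1,0,0,0,0.03,0.012,0,1,0,0,0,0.025,0.008,0,1,0,0,0,0.01,0.003,0,1],
)

```text
t: 16.8
tool_pos: [0.5841, 0.0588, 0.1147]
tool_rot: [-3.137, -0.148, 0.006]
contact_force: [-1.6, -0.5, -5.0]
opening: 0.0305
```

Emit:
drive_tool(
  moves=[0,0,0,0,0,0,1,0,0,0,0,0,-0.01,1,0,0,0,0,0,-0.01,1,0,0,0,0,0,-0.01,1,0,0,0,0,0,0,1],
)

```text
t: 17.42
tool_pos: [0.5833, 0.0582, 0.0852]
tool_rot: [-3.138, -0.147, 0.005]
contact_force: [0.7, 0.7, -4.2]
opening: 0.0305
```

Emit:
drive_tool(
  moves=[0,0,0,0.006,0.002,0,1,0,0,0,0.003,0.0005,-0.005,1,0,0,0,0,0,-0.005,1,0,0,0,0,0,-0.005,1,0,0,0,0,0,0,1],
)

```text
t: 18.05
tool_pos: [0.593, 0.0607, 0.071]
tool_rot: [-3.138, -0.147, 0.003]
contact_force: [0.1, 0.3, -4.9]
opening: 0.0305
```

```bash
python3 look.py h side top; python3 -c "
import cv2
im=cv2.imread('pics/side_h.png');cv2.imwrite('pics/sb.png',cv2.resize(im[130:330,150:350],None,fx=3,fy=3,interpolation=2))"
```

```text
18.15 [0.5936 0.0607 0.0719] [-3.138 -0.147  0.   ] 0.030434067436085732 [-0.02  0.11  1.79 -0.    1.24  1.45]
```

View pics/sb.png

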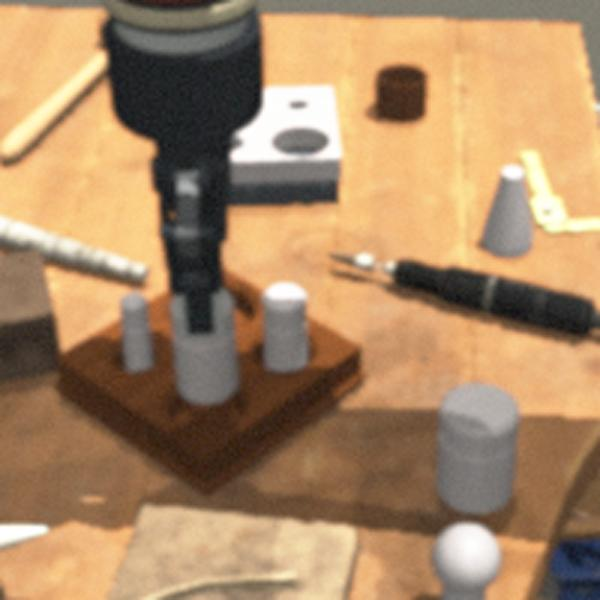

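```bash
python3 -c "
from h import *
for p in([.5911,.0608,.044],[.5936,.0607,.044],[.5916,.0607,.104]): print(((proj('side',p)-[150,130]+.5)*3-.5).round(1))
im=cv2.imread('pics/side_h.png');cv2.imwrite('pics/sc.png',cv2.resize(im[215:300,165:280],None,fx=7,fy=7,interpolation=2))"
```

```text
[209.6 384. ]
[205.1 383.8]
[202.8 299. ]
```

View pics/sc.png

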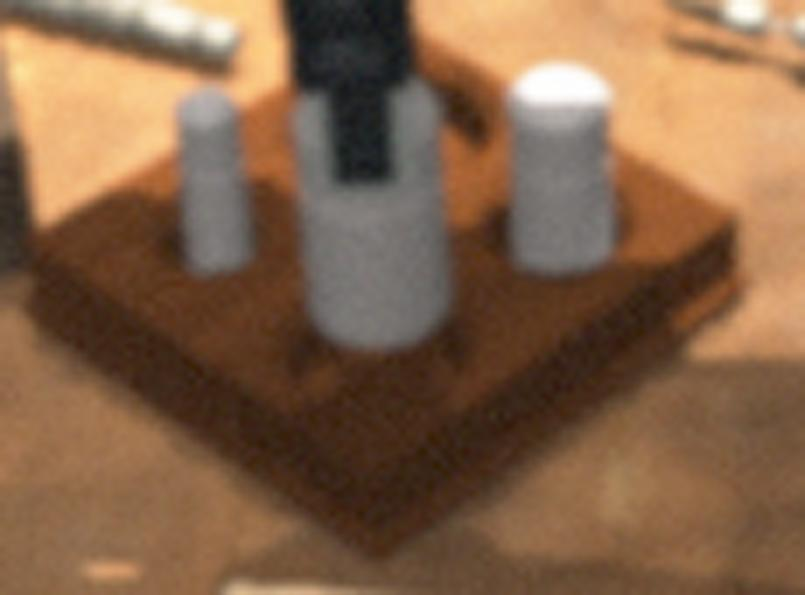

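Emit:
drive_tool(
  moves=[0,0,0,-0.001,0,-0.008,1,0,0,0,0,0,-0.008,1,0,0,0,0,0,-0.007,1,0,0,0,0,0,-0.006,1,0,0,0,0,0,0,1],
)

```text
t: 18.77
tool_pos: [0.5921, 0.0607, 0.0421]
tool_rot: [-3.138, -0.147, 0.003]
contact_force: [0.6, -0.1, -4.5]
opening: 0.0302
```

Emit:
drive_tool(
  moves=[0,0,0,0,0,-0.002,1,0,0,0,0,0,0,1,0,0,0,0,0,0,0.3,0,0,0,0,0,0,0.3,0,0,0,0,0,0,0.3],
)

```text
t: 19.4
tool_pos: [0.5935, 0.0607, 0.042]
tool_rot: [3.138, 0.147, 0.003]
contact_force: [-0.3, 0.4, 0.3]
opening: 0.0599
```

Emit:
drive_tool(
  moves=[0,0,0,0,0,0.03,0.3,0,0,0,0,0,0.035,0.3,0,0,0,-0.01,0,0.005,0.2,0,0,0,-0.025,0.005,0,0,0,0,0,-0.035,0.008,0,0],
)

```text
t: 20.02
tool_pos: [0.5215, 0.0737, 0.1102]
tool_rot: [-3.138, -0.146, 0.002]
contact_force: [-0.1, -0.4, -0.5]
opening: 0.0859
```

Emit:
drive_tool(
  moves=[0,0,0,-0.03,0.007,0,0,0,0,0,-0.025,0.006,0,0,0,0,0,-0.015,0.003,0,0,0,0,0,-0.003,0,-0.01,0,0,0,0,0,0,-0.02,0],
)

```text
t: 20.65
tool_pos: [0.4501, 0.0897, 0.0805]
tool_rot: [3.138, 0.147, 0.003]
contact_force: [-0.2, -0.3, 0.5]
opening: 0.0857
```

```bash
python3 look.py i side top; python3 -c "
import cv2
im=cv2.imread('pics/side_i.png');cv2.imwrite('pics/sb.png',cv2.resize(im[130:330,150:350],None,fx=3,fy=3,interpolation=2))"
```

```text
20.75 [0.4474 0.0895 0.0777] [-3.138 -0.147  0.009] 0.08547798345109382 [ 0.03 -0.24  2.11 -0.    1.28  1.51]
```

View pics/sb.png

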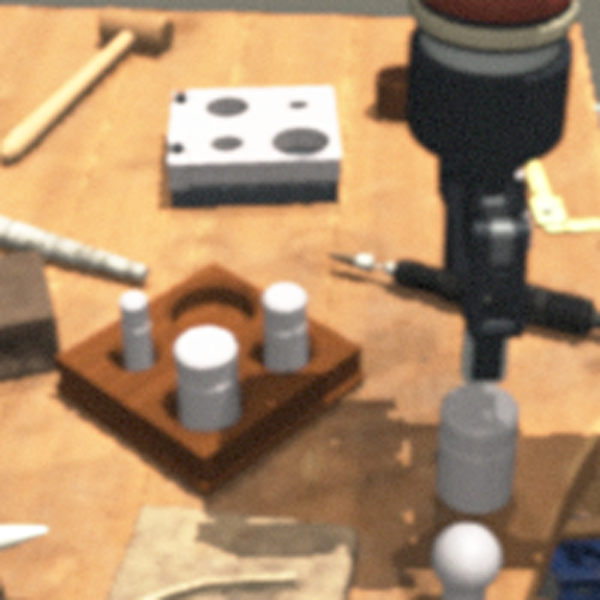

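Emit:
drive_tool(
  moves=[0,0,0,-0.0065,0.0025,0,0,0,0,0,0,0,0,0,0,0,0,0,0,-0.02,0,0,0,0,0,0,-0.02,0,0,0,0,0,0,-0.01,0],
  newtons=90,
)

```text
t: 21.38
tool_pos: [0.4431, 0.0922, 0.0305]
tool_rot: [3.138, 0.147, -0.001]
contact_force: [0.0, 0.3, -0.7]
opening: 0.0858
```

Emit:
drive_tool(
  moves=[0,0,0,-0.0035,0,-0.005,0,0,0,0,0,0,0,0,0,0,0,0,0,0,1,0,0,0,0,0,0,1,0,0,0,0,0,0,1],
)

```text
t: 22.0
tool_pos: [0.4409, 0.0918, 0.0275]
tool_rot: [3.137, 0.147, 0.003]
contact_force: [-1.9, -2.4, 5.2]
opening: 0.039
```

Emit:
drive_tool(
  moves=[0,0,0,0,0,0,1,0,0,0,0,0,0.02,1,0,0,0,0,0,0.03,1,0,0,0,0,0,0.03,1,0,0,0,0,0,0.01,1],
)

```text
t: 22.62
tool_pos: [0.4401, 0.0923, 0.1167]
tool_rot: [-3.138, -0.147, -0.002]
contact_force: [0.2, -0.2, -6.3]
opening: 0.0385
```

Emit:
drive_tool(
  moves=[0,0,0,0.012,-0.018,0.005,1,0,0,0,0.02,-0.035,0.005,1,0,0,0,0.03,-0.03,0,1,0,0,0,0.035,-0.018,0,1,0,0,0,0.035,-0.01,0,1],
)

```text
t: 23.25
tool_pos: [0.5713, -0.0197, 0.1233]
tool_rot: [-3.137, -0.145, 0.006]
contact_force: [0.1, 0.2, -5.4]
opening: 0.0387
```

Emit:
drive_tool(
  moves=[0,0,0,0.022,-0.006,0,1,0,0,0,0.008,-0.002,0,1,0,0,0,0,0,0,1,0,0,0,0,0,-0.01,1,0,0,0,0,0,-0.01,1],
)

```text
t: 23.88
tool_pos: [0.6008, -0.0264, 0.105]
tool_rot: [-3.138, -0.148, 0.001]
contact_force: [0.1, 0.1, -6.7]
opening: 0.0389
```

Emit:
drive_tool(
  moves=[0,0,0,0,0,0,1,0,0,0,0,0,-0.01,1,0,0,0,0,0,-0.01,1,0,0,0,0,0,-0.008,1,0,0,0,0,0,0,1],
)

```text
t: 24.5
tool_pos: [0.6009, -0.0266, 0.0766]
tool_rot: [-3.138, -0.147, 0.004]
contact_force: [0.4, -0.5, -5.6]
opening: 0.0387
```

```bash
python3 look.py j side top; python3 -c "
from h import *
print(((proj('side',[.5993,-.0265,.046])-[165,200]+.5)*7-.5).round(1))
im=cv2.imread('pics/side_j.png');cv2.imwrite('pics/sc.png',cv2.resize(im[200:285,165:280],None,fx=7,fy=7,interpolation=2))"
```

```text
24.6 [ 0.6018 -0.0268  0.078 ] [-3.138 -0.147 -0.   ] 0.03903716844300319 [-0.17  0.11  1.77  0.    1.25  1.31]
[395.5 180.6]
```

View pics/sc.png

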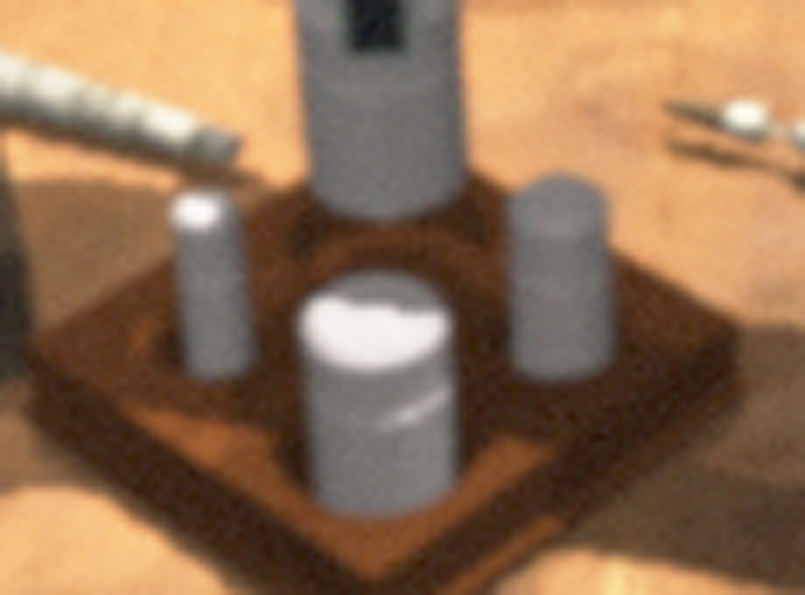

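Emit:
drive_tool(
  moves=[0,0,0,-0.0015,0,-0.01,1,0,0,0,0,0,-0.01,1,0,0,0,0,0,-0.008,1,0,0,0,0,0,-0.006,1,0,0,0,0,0,0,1],
)

```text
t: 25.22
tool_pos: [0.5997, -0.0267, 0.0431]
tool_rot: [-3.138, -0.147, 0.002]
contact_force: [-0.3, -0.7, -5.8]
opening: 0.0388
```

Emit:
drive_tool(
  moves=[0,0,0,0,0,-0.003,1,0,0,0,0,0,0,1,0,0,0,0,0,0,0.2,0,0,0,0,0,0,0.2,0,0,0,0,0,0,0.2],
)

```text
t: 25.85
tool_pos: [0.6012, -0.027, 0.0423]
tool_rot: [3.138, 0.147, 0.003]
contact_force: [0.6, -0.4, -0.3]
opening: 0.0684
```

Emit:
drive_tool(
  moves=[0,0,0,0,0,0.03,0.2,0,0,0,0,0,0.04,0.2,0,0,0,0,-0.03,0.03,0.2,0,0,0,0,-0.04,0.03,0.2,0,0,0,0,-0.04,0.02,0.2],
)

```text
t: 26.48
tool_pos: [0.6011, -0.138, 0.1938]
tool_rot: [3.137, 0.148, 0.005]
contact_force: [-0.0, -0.1, -0.2]
opening: 0.0682
```

Emit:
drive_tool(
  moves=[0,0,0,-0.02,-0.04,0,0.2,0,0,0,-0.02,-0.04,0,0.2,0,0,0,-0.02,-0.04,0,0.2,0,0,0,-0.01,-0.02,0,0.2,0,0,0,0,0,0,0.2],
)

```text
t: 27.1
tool_pos: [0.53, -0.2777, 0.1914]
tool_rot: [-3.138, -0.144, -0.001]
contact_force: [0.4, 0.2, 0.0]
opening: 0.0685
```

```bash
python3 look.py k side top
python3 - <<'E'
from h import *
im=cv2.imread('pics/side_k.png')
a=cv2.resize(im[130:350,150:370],None,fx=3,fy=3,interpolation=cv2.INTER_CUBIC);raw=a.copy()
def circ(p,r,col):
    q=np.array([proj('side',[p[0]+r*np.cos(t),p[1]+r*np.sin(t),p[2]]) for t in np.arange(0,6.3,.1)])
    q=((q-[150,130]+.5)*3-.5)
    cv2.polylines(a,[np.round(q*8).astype(np.int32)],True,col,1,cv2.LINE_AA,3)
for p,d in(((.6388,.0213),16),((.5993,-.0265),43),((.5911,.0608),34),((.5515,.013),25)): circ((*p,.072),d/2000-.001,(0,0,255))
cv2.imwrite('pics/ovk.png',np.hstack([a[100:600,:400],raw[100:600,:400]]))
im=cv2.imread('pics/top_k.png')
cv2.imwrite('pics/tk.png',cv2.resize(im[120:290,140:420],None,fx=2.8,fy=2.8,interpolation=2))
E
```

```text
27.2 [ 0.5307 -0.2762  0.1912] [-3.138e+00 -1.470e-01 -1.000e-03] 0.06833469174557717 [-0.6   0.    1.69  0.    1.45  0.87]
```

View pics/ovk.png

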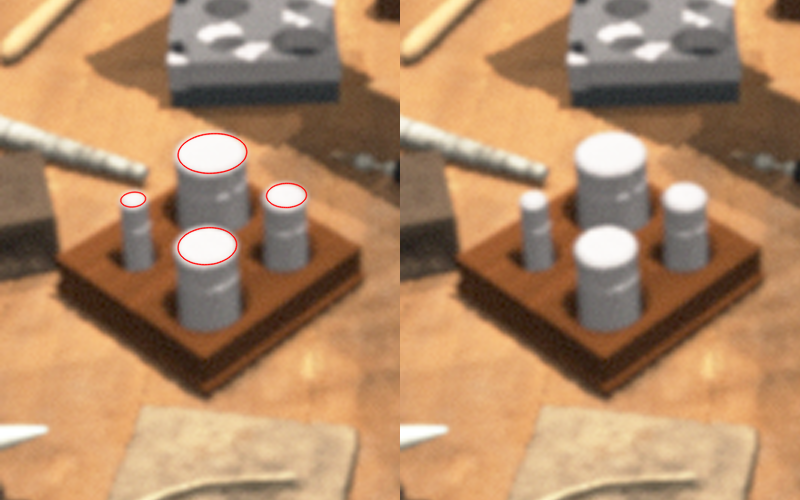

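View pics/tk.png

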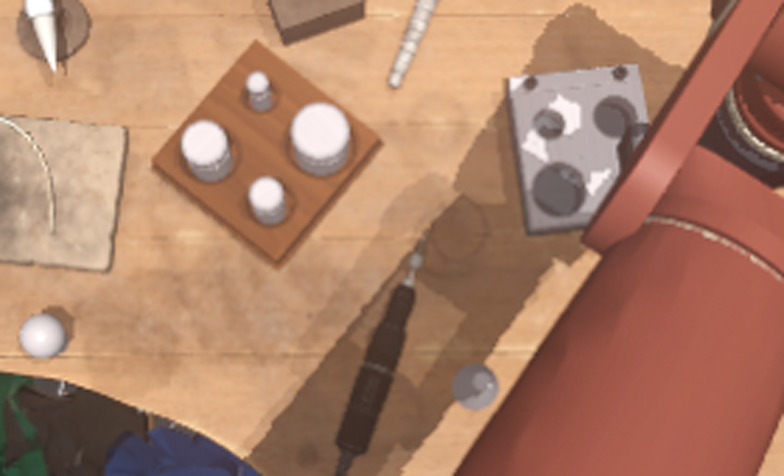

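```bash
python3 -c "
from station import ctrl
print(ctrl.finish_job())"
```

```text
the job is handed in; nothing more can be done
None
```

All four flat punches are standing in the wooden stand, each in the well for its diameter. I handed the job in at about 27 s, with the gripper well clear of everything. The hand-in reports no verdict.

**Last checks:**
- **Seating:** in the side view, the top of each punch lies on the circle predicted for its well's centre at 72 mm height, to about 1–2 mm. That fits feet on the well floors. The side and top views show all four upright in the right wells.
- **Other punches:** by eye in the top view, the doming punch and the bezel punch stand where they were; neither was touched.

**What was off:**
- **First approach:** the arm came down about 26 mm in x and 33 mm in y short of the 16 mm punch, because I asked for rows faster than it could follow. It touched nothing, and I corrected it before gripping.
- **Opening reading:** with a punch gripped, the gripper read 2.5–4.5 mm less than its diameter. All four still held firmly.
- **Stand measurements:** the well spacing came out about 1% small from the top camera, and the edges 3–5% small. The side view agreed with the resulting well positions to about 2 mm.

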